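# Pack the fragile lamps and terminal blocks into the drawer case

### The arm

A 6-joint arm with a two-finger parallel gripper is mounted at the origin on the work surface. World frame = base frame: x ahead of the robot, y to its left, z up, the work surface at z = 0. Lengths are in m, angles in degrees, forces in N, time in s.
With the tool pointing down it reaches from about 0.4 to 0.825 m from the base axis. Payload 7 kg.
Tool frame: the origin (TCP) lies midway between the tips of the shut fingers; the grasp point (between the pads) lies ctrl.grasp_offset behind it (ctrl.grasp_offset is the distance from the TCP to the grasp point, in m); z points along the fingers, y is the line along which they close (so a half turn about z gives the same grasp; the last joint's range is limited). The gripper opens to 88 mm and grips with 3 to 60 N. Pads are 19 mm wide; open, the fingers measure 130 mm over their backs; the gripper's body (78 mm by 193 mm) begins 47 mm behind the grasp point.
Start: joints at [87.267, 20.546, 0.682, 0, -70.136, -16.507], TCP at [0.222, 0.637, 0.227] pointing down, gripper open.
Joint ranges: [-176.03, 176.03], [-82.01, 121.73], [-58.28, 71.71], [-173.87, 95.51], [-174.79, -0.11], [-173.66, 173.66]. Speed limits (degrees/s): [136.94, 136.94, 172.46, 180, 180, 180].

### API

Orientations are given as [roll, pitch, yaw] about the fixed x, y, z axes, in that order (R = Rz(yaw) Ry(pitch) Rx(roll)).
In Python, from plant import ctrl gives the robot as it stands. The module is installed in compiled form; this text tells all that it offers.
- The arm moves only by the tool send_rows, never from a script. Its argument "increments" is a list that holds one entry, the list of rows, each a list of 4 numbers: the shift along the world's x, y, z normalised to -1 to 1, where 1 is 0.2 m, then the turn about the world's z normalised to -1 to 1, where 1 is 1.5 rad. In form: [[[x, y, z, roll], ...]]. A call has 1 to 12 rows; each row is the pose to reach, as a shift and turn from the pose commanded when the call began; what a row does not reach only later rows make up. A row lasts 1/8 s, in which the tool goes at most 62.5 mm and 10.7 degrees, less where a joint would pass 70% of its speed; a pose out of reach is approached as far as the arm can. A call with a number of a shift or a turn outside -1 to 1 is refused whole. A call with a gripper value outside its range is refused whole. "jaw" is the opening, from 0 (shut) to 1 (fully open), set as the call begins (left out, the last holds). The fingers move at their own pace and stop on an object; the grip force is fixed at half the most. Time passes only in rows, so rows that repeat a pose let the fingers close. It gives the time, the measured TCP pose, the force, the opening and the grip force at its end, in the units of the state.
- ctrl.get_obs(): the state, without advancing time (a new reading comes with each control period).
- ctrl.snapshot(name): name is "side" or "top" or "wrist"; returns the picture (400x640x3 uint8, red, green, blue); there is no depth.
- ctrl.calibration(name): a dict with "mtx" (3x3 intrinsics, pixels), "eye" and "attitude" of the camera in the world. Camera axes: x right, y up, looking along -z (the intrinsics and any distortion apply to the point x, -y, -z); pixel columns grow to the right and rows downward; lengths in m; the calibration is good to about 2 mm. The wrist camera is an equidistant fisheye: a pixel r from the principal point sees the ray r / f radians off the axis. A picture is of the moment at which its call begins: read the wrist's pose just before it. calibration takes no time and is no camera call; for the wrist camera it gives the pose at the moment of the call.
- ctrl.close_job(): hands the job in; it is judged then, once.
Trained networks look in the newest picture that a camera, given by its name, has taken for a name from the list of things; names that differ only in an ending like _2 or _b are one class to them, and where a whole thing is asked for, a point or a joint stands for the part that bears it (a point fixed in the world has none). Each returns a list of dicts, best first, with "conf" (0 to 1); they miss things now and then, are a little off and sometimes report something else, mostly with a low value. They report only what shows in the picture. A call takes as long as a camera call. They do not tell look-alikes from the thing itself.
- ctrl.trace(thing, camera): "mask" (400x640 bool, what is visible of it) and "bbox" ([left, top, right, bottom] in pixels, round what is visible of it).
- ctrl.spot_point(thing, camera): "pixel" ([row, column] in pixels: a listed point, or the origin of a listed thing).
The state is a dict: "clock": time; "joint_pos": joint angles; "qvel": joint speeds; "tau": joint torques, N m; "tool_pos": TCP position; "orientation": TCP orientation; "force": force on the tool from outside, world axes, zero at the start; "moment": the same for the moment, N m; "opening": finger opening in m; "gripper_force": force on a finger pad.
Only numpy, scipy, OpenCV 4.12 (cv2) and the standard library are available. Lean on these libraries where they do the work, as an engineer would, in place of code of your own. Each camera call takes 0.05 s, during which the arm holds its last target. There are 200 camera calls.

### The job

Open the drawer of the case wide, stand every loose lamp on its glass face in the left bay and lay every terminal block in the right bay, then shut the drawer fully. The lamps are thin glass: hold them with the lightest grip that carries them, set them down without dropping or pressing, and slide the drawer shut slowly, never slamming it. Leave the tools and the other things on the bench where they are.

Things in the scene. Friction and masses are not known exactly. Their poses are not given: they have to be found in the camera images.
- case: black case with a green top, 280 deep x 340 wide x 105 mm high, fixed to the bench; origin at the bottom middle of its front face, the case reaching 280 mm along its +x; its front, with the drawer, faces its own -x; its y points to the left bay
- drawer (a joint): the case's drawer: 0 = shut, grows as it slides out along the case's -x, 0.205 m = fully out; it stays where it is left
- handle (a point): centre of the drawer's yellow handle bar, 12 mm thick (along the case's x), 18 mm high, 120 mm long along the case's y, held 55 mm in front of the drawer front by a stem at each end (90 mm clear between the stems); moves with the drawer; 80 mm above the bench, 25 mm below the case's top
- left_bay (a point): middle of the front edge of the floor of the drawer's left bay (+y side of the case), axes as the case's: the bay reaches 203 mm along +x from this point and 72 mm to either side along y; walls 44 mm above the floor (the drawer front, 8 mm thick, 73 mm); floor 16 mm above the bench; moves with the drawer
- right_bay (a point): the same for the right bay (-y side of the case), of the same size
- lamp1: glass reflector lamp standing on its round glass face with its white neck up: 50 mm across at the foot, narrowing to a round neck 26 mm across from 27 to 52 mm above the foot, two pins on top to 58 mm; about 60 g; origin at the centre of the foot, z up along the neck. May be absent (None)
- lamp2: glass reflector lamp standing on its round glass face with its white neck up: 50 mm across at the foot, narrowing to a round neck 26 mm across from 27 to 52 mm above the foot, two pins on top to 58 mm; about 60 g; origin at the centre of the foot, z up along the neck. May be absent (None)
- lamp3: glass reflector lamp standing on its round glass face with its white neck up: 50 mm across at the foot, narrowing to a round neck 26 mm across from 27 to 52 mm above the foot, two pins on top to 58 mm; about 60 g; origin at the centre of the foot, z up along the neck. May be absent (None)
- lamp4: glass reflector lamp standing on its round glass face with its white neck up: 50 mm across at the foot, narrowing to a round neck 26 mm across from 27 to 52 mm above the foot, two pins on top to 58 mm; about 60 g; origin at the centre of the foot, z up along the neck. May be absent (None)
- block1: white ceramic terminal block with brass screws on top, 46 (x) x 32 (y) x 30 mm high, about 90 g; origin under its centre. May be absent (None)
- block2: white ceramic terminal block with brass screws on top, 46 (x) x 32 (y) x 30 mm high, about 90 g; origin under its centre. May be absent (None)
- block3: white ceramic terminal block with brass screws on top, 46 (x) x 32 (y) x 30 mm high, about 90 g; origin under its centre. May be absent (None)
- tape_roll: roll of yellow tape lying flat, 64 mm across, 19 mm high; bystander; origin under its centre
- tape_measure: yellow tape measure, 70 x 35 x 60 mm high; bystander; origin under its centre
- screwdriver: red-handled screwdriver lying flat, about 200 mm long along its x; bystander
- pliers: red-handled pliers lying flat, about 150 mm long along their x; bystander
- switch_plate: white switch plate lying flat, 80 x 80 x 13 mm; bystander; origin under its centre
Mind the look-alikes: they are no part of the job. Leave any brown or purple look-alike of the block3 alone. Leave any purple look-alike of the block2 alone.

How it is judged:
By the outcome, as a careful person would: the job done as asked, in the order asked, and still so for the second after the job is handed in, with the robot touching nothing.
Of lamp1, lamp2, lamp3, lamp4, block1, block2, block3 only 4 to 6 are there at a start; the rules pass over those that are not, and their reading is None.
At some moment in a run one of block1, block2, block3 may be knocked a few centimetres aside while the robot is not near it.
It also fails if it takes over 210 s, if anything falls off the work surface, if the arm or the gripper's body presses on something with over 40 N, if the wrist force passes 120 N, or if a joint passes its speed limit or range.

## Working session

There is one attempt and no reset: what is moved stays moved. The work goes in short steps, Python scripts to look and compute and a tool call to move; the robot and the scene stay as the last step left them, time stands still between calls to the robot, and variables do not carry over. Pictures are saved under pics/ and viewed, at most 14 in all, crops included, and the job is handed in when it is done.

Besides the shell and the picture viewer there is one more tool, called after ">>>" as name(argument=value, ...) on one line, values as JSON. send_rows: Moves the arm, as the interface text tells. Its arguments: {"type":"object","properties":{"increments":{"type":"array"},"jaw":{"type":"number"}},"required":["increments"]}

```bash
mkdir -p pics; cat > h.py <<'E'
import numpy as np, cv2
from plant import ctrl
def snap(cam,name=None):
    im=ctrl.snapshot(cam)
    if name: cv2.imwrite(f'pics/{name}.png',im[:,:,::-1])
    return im
def att(c):
    A=np.array(c['attitude'],float)
    if A.shape==(3,3): return A
    from scipy.spatial.transform import Rotation as R
    return R.from_euler('xyz',A,degrees=True).as_matrix()
def px2w(cam,row,col,z,c=None):
    c=c or ctrl.calibration(cam); K=np.array(c['mtx']); 
    u=(col-K[0,2])/K[0,0]; v=(row-K[1,2])/K[1,1]
    if cam=='wrist':
        r=np.hypot(u,v); s=np.sin(r)/r if r>1e-9 else 1; d=np.array([u*s,-v*s,-np.cos(r)])
    else: d=np.array([u,-v,-1.])
    d=att(c)@d; e=np.array(c['eye']); return e+d*(z-e[2])/d[2]
E
python3 - <<'E'
from h import *
for c in ['side','top','wrist']:
    print(c,ctrl.calibration(c)); snap(c,c+'0')
print(ctrl.get_obs(),ctrl.grasp_offset)
for t,z in [('lamp1',.04),('block1',.015),('handle',.08),('left_bay',.016),('right_bay',.016),('case',0)]:
    for c in ['top','side']:
        for d in ctrl.spot_point(t,c): print(t,c,np.round(d['conf'],2),np.round(d['pixel']),np.round(px2w(c,*d['pixel'],0 if t[:2] in('la','bl') and 1 and t!='left_bay' else z),3))
E
```

```text
side {'mtx': array([[408.51122923,   0.        , 319.60207001],
       [  0.        , 408.51122923, 194.95850927],
       [  0.        ,   0.        ,   1.        ]]), 'eye': array([ 0.37457155, -0.94643426,  0.73464655]), 'attitude': array([53.87578165,  0.66721915, -8.84854521])}
top {'mtx': array([[363.47956543,   0.        , 317.38173699],
       [  0.        , 363.47956543, 192.12183511],
       [  0.        ,   0.        ,   1.        ]]), 'eye': array([ 0.33876402, -0.02377159,  1.32584406]), 'attitude': array([  9.12374701,  -0.50884206, -89.6889347 ])}
wrist {'mtx': array([[309.70691629,   0.        , 316.42778504],
       [  0.        , 309.70691629, 200.90459139],
       [  0.        ,   0.        ,   1.        ]]), 'eye': array([0.28944121, 0.6144094 , 0.38399492]), 'attitude': array([-1.51126825e+01, -6.37401743e-02, -1.09169040e+02])}
{'clock': 0.15, 'joint_pos': array([ 8.72650565e+01,  2.05817755e+01,  6.46498963e-01, -1.04025694e-02,
       -7.01342626e+01, -1.65094314e+01]), 'qvel': array([ 0.01461827, -0.19144514,  0.14284221,  0.12485908, -0.03314727,
       -0.02
[... 1153 characters left out ...]
 ]
block1 side 0.81 [262. 393.] [ 0.657 -0.26   0.   ]
block1 side 0.77 [249. 274.] [ 0.367 -0.165  0.   ]
block1 side 0.69 [226. 346.] [ 0.572 -0.106  0.   ]
block1 side 0.61 [234. 306.] [ 0.456 -0.119  0.   ]
handle top 0.7 [173. 264.] [0.604 0.154 0.08 ]
handle top 0.19 [183. 182.] [0.567 0.437 0.08 ]
handle side 0.56 [151. 342.] [0.612 0.161 0.08 ]
left_bay top 0.88 [158. 244.] [0.673 0.239 0.016]
left_bay side 0.68 [158. 352.] [0.659 0.223 0.016]
right_bay top 0.82 [164. 285.] [0.653 0.087 0.016]
right_bay top 0.3 [158. 269.] [0.676 0.145 0.016]
right_bay side 0.78 [178. 364.] [0.67  0.091 0.016]
case top 0.6 [162. 266.] [0.665 0.16  0.   ]
case side 0.97 [172. 360.] [0.672 0.155 0.   ]
```

View pics/top0.png

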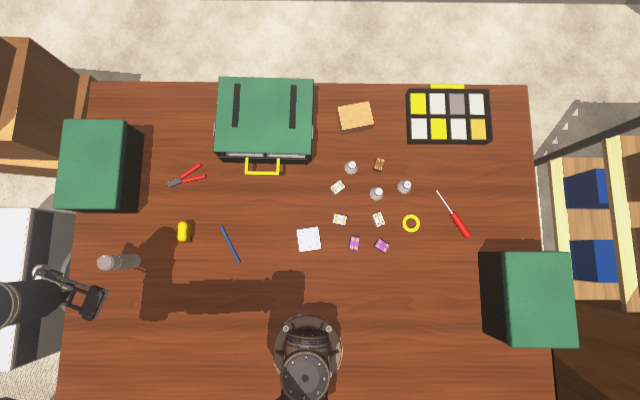

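View pics/side0.png

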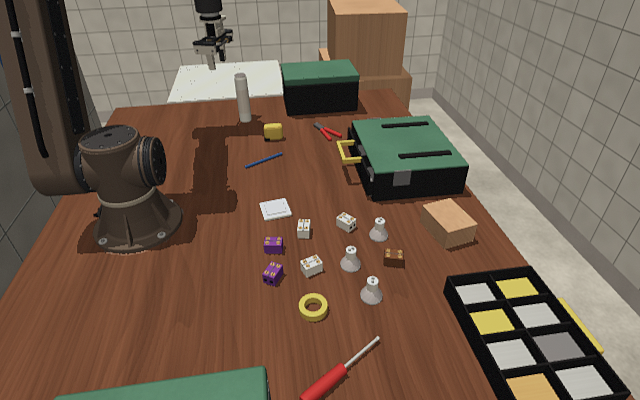

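The top view shows the green case (215-313, 77-155) with its handle at about (173,264). There are three lamps at (167,351), (194,377) and (185,406), and three white blocks at (187,337), (219,340) and (219,378). The brown block (164,379) and the two purple ones (243,355 and 245,381) are the look-alikes. The side view agrees. Next I measure the yaws.

```bash
cat > rect.py <<'E'
from h import *
def rectify(cam,im,x0,x1,y0,y1,z,s=1000,c=None):
    # image: rows = decreasing x, cols = decreasing y ; s px per m
    c=c or ctrl.calibration(cam); K=np.array(c['mtx']); A=att(c); e=np.array(c['eye'])
    h,w=int((x1-x0)*s),int((y1-y0)*s)
    Y,X=np.meshgrid(y1-(np.arange(w)+.5)/s,x1-(np.arange(h)+.5)/s)
    P=np.stack([X,Y,np.full_like(X,z)],-1)-e; q=P@A
    x,y,d=q[...,0],-q[...,1],-q[...,2]
    if cam=='wrist':
        r=np.hypot(x,y); th=np.arctan2(r,d); u=K[0,0]*x/r*th+K[0,2]; v=K[1,1]*y/r*th+K[1,2]
    else: u=K[0,0]*x/d+K[0,2]; v=K[1,1]*y/d+K[1,2]
    return cv2.remap(im,u.astype(np.float32),v.astype(np.float32),cv2.INTER_CUBIC)
E
python3 - <<'E'
from rect import *
im=snap('top')
r=rectify('top',im,.55,1.0,-.1,.4,.105)
hsv=cv2.cvtColor(r,cv2.COLOR_RGB2HSV)
m=cv2.inRange(hsv,(60,60,30),(95,255,255)); m=cv2.morphologyEx(m,cv2.MORPH_CLOSE,np.ones((25,25)))
cn=max(cv2.findContours(m,0,1)[0],key=cv2.contourArea); R=cv2.minAreaRect(cn); b=cv2.boxPoints(R)
print(R,[(round(1.0-p[1]/1000,3),round(.4-p[0]/1000,3)) for p in b])
r=rectify('top',im,.5,.75,0.0,.35,.089)
hsv=cv2.cvtColor(r,cv2.COLOR_RGB2HSV)
m=cv2.inRange(hsv,(20,150,100),(35,255,255)); cn=max(cv2.findContours(m,0,1)[0],key=cv2.contourArea); R=cv2.minAreaRect(cn);b=cv2.boxPoints(R)
print(R,[(round(.75-p[1]/1000,3),round(.35-p[0]/1000,3)) for p in b])
A=rectify('top',im,.32,.7,-.42,-.05,.03,2000)
cv2.imwrite('pics/blk.png',cv2.resize(A,(592,600))[:,:,::-1])
E
```

```text
((243.29302978515625, 189.39024353027344), (337.0110778808594, 277.9202880859375), 1.3720916509628296) [(np.float32(0.676), np.float32(0.328)), (np.float32(0.954), np.float32(0.322)), (np.float32(0.945), np.float32(-0.015)), (np.float32(0.668), np.float32(-0.008))]
((188.70150756835938, 121.64379119873047), (124.19651794433594, 62.4418830871582), 1.5343414545059204) [(np.float32(0.599), np.float32(0.224)), (np.float32(0.661), np.float32(0.223)), (np.float32(0.658), np.float32(0.098)), (np.float32(0.595), np.float32(0.1))]
```

View pics/blk.png

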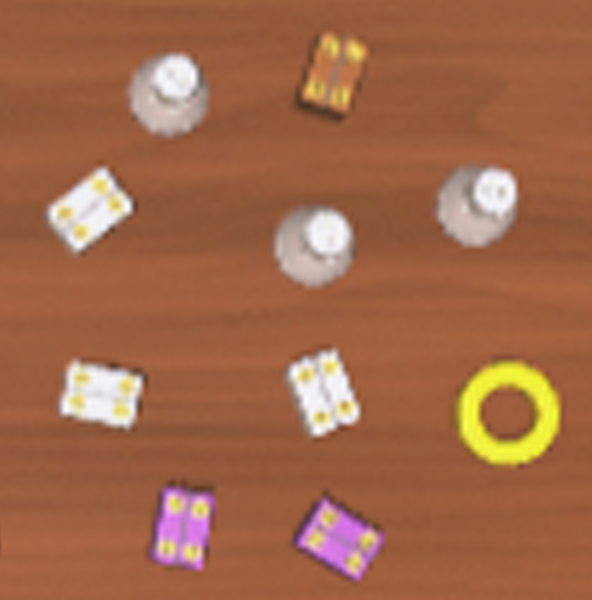

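The case yaw is about -1.4°, its front centre is near (0.672, 0.160), and the handle is near (0.607, 0.161). I'll move there now.

>>> send_rows(increments=[[[0.12,-0.125,0,-0.1],[0.24,-0.25,0,-0.2],[0.36,-0.375,0,-0.3],[0.48,-0.5,0,-0.4],[0.6,-0.625,0,-0.5],[0.72,-0.75,0,-0.6],[0.84,-0.875,0,-0.72],[0.95,-1,0,-0.839],[0.95,-1,0,-0.839]]], jaw=0.42)

```text
clock: 1.92
tool_pos: [0.4136, 0.4358, 0.2268]
orientation: [-180.0, 0.0, -91.6]
force: [-0.8, -0.5, -0.0]
opening: 0.0371
gripper_force: 0.0
```

>>> send_rows(increments=[[[0.12,-0.125,0,0],[0.24,-0.25,0,0],[0.36,-0.375,0,0],[0.48,-0.5,0,0],[0.6,-0.625,0,0],[0.72,-0.75,0,0],[0.84,-0.875,0,0],[0.975,-1,0,0],[0.975,-1.0,0,0],[0.975,-1.0,0,0]]])

```text
clock: 3.18
tool_pos: [0.6071, 0.2378, 0.2263]
orientation: [180.0, 0.0, -91.3]
force: [-0.7, -0.4, -0.4]
opening: 0.037
gripper_force: 0.0
```

>>> send_rows(increments=[[[0,-0.2,0,0],[0,-0.38,0,0],[0,-0.38,-0.1,0],[0,-0.38,-0.2,0],[0,-0.38,-0.3,0],[0,-0.38,-0.3,0],[0,-0.38,-0.3,0]]])

```text
clock: 4.05
tool_pos: [0.6076, 0.1622, 0.1676]
orientation: [-179.9, 0.0, -91.3]
force: [0.6, 0.2, 0.2]
opening: 0.0368
gripper_force: 0.0
```

```bash
python3 - <<'E'
from rect import *
o=ctrl.get_obs();print(o['clock'],o['tool_pos'],o['orientation'],o['opening'],o['joint_pos'])
c=ctrl.calibration('wrist');im=snap('wrist','w1')
for d in ctrl.spot_point('handle','wrist'): print(d['conf'],d['pixel'],px2w('wrist',*d['pixel'],.08,c))
m=ctrl.trace('handle','wrist')
r=rectify('wrist',im,.5,.75,0.0,.35,.089,c=c)
cv2.imwrite('pics/w1r.png',cv2.resize(r,None,fx=2,fy=2)[:,:,::-1])
E
```

```text
4.05 [0.60762714 0.16216392 0.16758589] [-1.79935303e+02  1.79487656e-02 -9.12580801e+01] 0.03683152630888531 [ 3.27132314e+01  1.86281091e+01 -1.01700390e+01  2.42823616e-02
 -6.11381702e+01 -3.39830309e+01]
0.95 [208.6, 316.5] [0.60856706 0.16563162 0.08      ]
```

View pics/w1r.png

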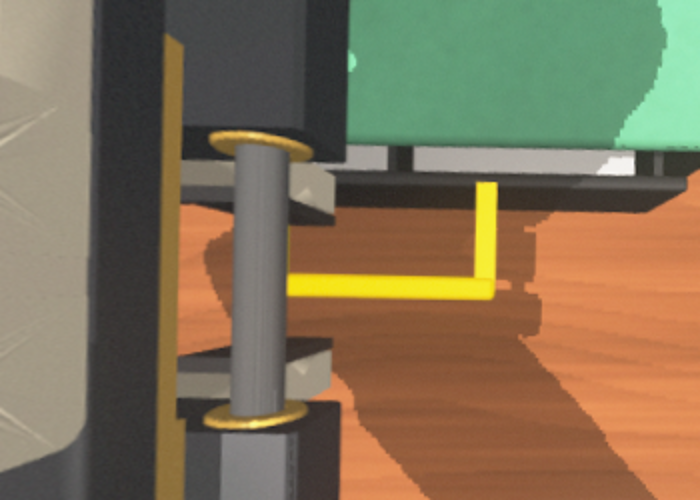

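The bar is at x≈0.607 (row 286), so the gripper is centred over it. I'll descend and grip.

>>> send_rows(increments=[[[0,0,-0.1,0],[0,0,-0.2,0],[0,0,-0.3,0],[0,0,-0.4,0],[0,0,-0.48,0],[0,0,-0.53,0],[0,0,-0.53,0],[0,0,-0.53,0]]])

```text
clock: 5.2
tool_pos: [0.6079, 0.1615, 0.0612]
orientation: [-179.9, 0.0, -91.3]
force: [0.6, -0.8, 0.1]
opening: 0.0369
gripper_force: 0.0
```

>>> send_rows(increments=[[[0,0,0,0],[0,0,0,0],[0,0,0,0],[0,0,0,0],[0,0,0,0]]], jaw=0.08)

```text
clock: 5.82
tool_pos: [0.6074, 0.1613, 0.0608]
orientation: [180.0, 0.0, -91.3]
force: [-1.6, 0.5, 2.6]
opening: 0.0114
gripper_force: 30.0
```

>>> send_rows(increments=[[[-0.05,0.001,0,0],[-0.12,0.003,0,0],[-0.2,0.005,0,0],[-0.3,0.007,0,0],[-0.4,0.01,0,0],[-0.5,0.012,0,0],[-0.6,0.015,0,0],[-0.7,0.017,0,0],[-0.8,0.02,0,0],[-0.87,0.021,0,0],[-0.92,0.022,0,0],[-0.96,0.023,0,0]]])

```text
clock: 7.32
tool_pos: [0.4146, 0.1653, 0.0607]
orientation: [180.0, -0.1, -91.3]
force: [3.5, -5.3, 5.0]
opening: 0.0115
gripper_force: 30.0
```

>>> send_rows(increments=[[[-0.02,0,0,0],[-0.04,0.001,0,0],[-0.05,0.001,0,0],[-0.05,0.001,0,0]]])

```text
clock: 7.82
tool_pos: [0.4119, 0.1658, 0.0608]
orientation: [-179.5, -0.0, -91.2]
force: [60.0, -28.2, -36.5]
opening: 0.0144
gripper_force: 30.0
```

>>> send_rows(increments=[[[0.03,0,0,0],[0.03,0,0,0]]])

```text
clock: 8.07
tool_pos: [0.4133, 0.1655, 0.0607]
orientation: [-179.9, -0.0, -91.3]
force: [18.6, -11.8, -4.8]
opening: 0.0118
gripper_force: 30.0
```

>>> send_rows(increments=[[[0,0,0,0],[0,0,0,0],[0,0,0,0],[0,0,0,0],[0,0,0.1,0],[0,0,0.25,0],[0,0,0.45,0],[0,0,0.7,0],[0,0,0.9,0],[0,0,0.9,0]]], jaw=0.42)

```text
clock: 9.32
tool_pos: [0.4127, 0.1673, 0.2438]
orientation: [-179.7, 0.3, -91.3]
force: [-0.9, 0.1, -1.2]
opening: 0.0364
gripper_force: 0.0
```

```bash
python3 - <<'E'
from rect import *
snap('top'); snap('side')
for t,z in [('handle',.08),('left_bay',.016),('right_bay',.016)]:
    for c in ['top','side']:
        for d in ctrl.spot_point(t,c): print(t,c,d['conf'],np.round(px2w(c,*d['pixel'],z),3))
print(ctrl.get_obs()['tool_pos'])
E
```

```text
handle top 0.63 [0.41  0.164 0.08 ]
left_bay side 0.82 [0.47  0.248 0.016]
left_bay side 0.22 [ 0.459 -0.121  0.016]
right_bay top 0.59 [0.474 0.09  0.016]
right_bay side 0.68 [0.476 0.091 0.016]
right_bay side 0.41 [0.597 0.421 0.016]
[0.41116433 0.16584463 0.2397518 ]
```

>>> send_rows(increments=[[[0.05,-0.1,0.05,0.06],[0.1,-0.25,0.1,0.14],[0.15,-0.45,0.15,0.24],[0.2,-0.65,0.2,0.34],[0.22,-0.8,0.25,0.44],[0.22,-0.9,0.25,0.531],[0.22,-0.9,0.25,0.531]]], jaw=0.7)

```text
clock: 10.6
tool_pos: [0.4553, -0.015, 0.2901]
orientation: [180.0, 0.0, -45.8]
force: [-0.0, -0.8, -0.5]
opening: 0.0612
gripper_force: 0.0
```

>>> send_rows(increments=[[[0.05,-0.1,0,0.06],[0.1,-0.25,0,0.14],[0.15,-0.45,0,0.24],[0.2,-0.65,0,0.34],[0.22,-0.8,0,0.44],[0.22,-0.9,0,0.531],[0.22,-0.9,0,0.531],[0.22,-0.9,0,0.531]]])

```text
clock: 11.6
tool_pos: [0.4995, -0.1932, 0.2902]
orientation: [-180.0, 0.0, -0.3]
force: [-0.4, 0.4, 0.4]
opening: 0.0613
gripper_force: 0.0
```

```bash
cat > look.py <<'E'
from rect import *
import sys
def look(name=None):
    o=ctrl.get_obs();print(o['clock'],np.round(o['tool_pos'],4),np.round(o['orientation'],2),o['opening'])
    c=ctrl.calibration('wrist');im=snap('wrist',name)
    for d in ctrl.spot_point('lamp1','wrist'): print('lamp',round(d['conf'],2),np.round(px2w('wrist',*d['pixel'],0.,c),3))
    for d in ctrl.spot_point('block1','wrist'): print('block org',round(d['conf'],2),np.round(px2w('wrist',*d['pixel'],0.,c),3))
    for d in ctrl.trace('block1','wrist'):
        m=d['mask'].astype(np.uint8)
        mu=im[m>0].mean(0)
        r=rectify('wrist',m*255,.3,.8,-.45,.35,.03,c=c); w=rectify('wrist',im,.3,.8,-.45,.35,.03,c=c)
        h=cv2.cvtColor(w,cv2.COLOR_RGB2HSV)
        if r.max()==0: continue
        cn=max(cv2.findContours((r>127).astype(np.uint8),0,1)[0],key=cv2.contourArea); R=cv2.minAreaRect(cn)
        (cx,cy),(a,b),an=R
        # long axis angle in world
        bx=cv2.boxPoints(R); e=max([(bx[1]-bx[0]),(bx[2]-bx[1])],key=np.linalg.norm); wx,wy=-e[1],-e[0]
        ang=np.degrees(np.arctan2(wy,wx)); ang=(ang+90)%180-90
        print('block top',round(d['conf'],2),'xy',round(.8-cy/1000,3),round(.35-cx/1000,3),'size',round(a),round(b),'long axis deg',round(ang,1),'rgb',np.round(mu))
    return im,c
E
python3 - <<'E'
from look import *
look('w2')
E
```

```text
11.6 [ 0.4995 -0.1932  0.2902] [-1.7999e+02  3.0000e-02 -2.6000e-01] 0.06126051269356979
lamp 0.89 [ 0.644 -0.152  0.   ]
lamp 0.82 [ 0.554 -0.252  0.   ]
block org 0.83 [ 0.655 -0.256  0.   ]
block org 0.79 [ 0.57  -0.099  0.   ]
block org 0.67 [ 0.45  -0.114  0.   ]
block org 0.59 [ 0.361 -0.262  0.   ]
block org 0.56 [ 0.448 -0.246  0.   ]
block top 0.76 xy 0.387 -0.166 size 31 34 long axis deg -90.0 rgb [140.  88. 124.]
block top 0.71 xy 0.654 -0.256 size 34 52 long axis deg -17.4 rgb [166. 120.  73.]
block top 0.64 xy 0.458 -0.25 size 54 32 long axis deg 20.3 rgb [232. 229. 211.]
block top 0.64 xy 0.382 -0.253 size 24 36 long axis deg -90.0 rgb [154. 106. 144.]
block top 0.58 xy 0.569 -0.107 size 35 49 long axis deg -53.1 rgb [224. 212. 183.]
```

View pics/w2.png

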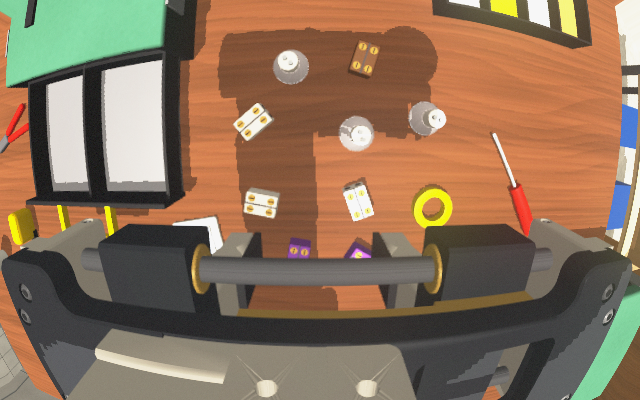

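The wrist view shows the open drawer with both bays (50-165, 60-190), lamps at (290,67), (357,133) and (428,118), and white blocks at (252,122), (262,204) and (358,200). I'll hover over the middle lamp and refine its position.

>>> send_rows(increments=[[[0.07,-0.07,-0.1,0],[0.14,-0.14,-0.2,0],[0.21,-0.22,-0.35,0],[0.267,-0.29,-0.45,0],[0.267,-0.29,-0.45,0],[0.267,-0.29,-0.45,0]]])

```text
clock: 12.55
tool_pos: [0.553, -0.2516, 0.2013]
orientation: [180.0, -0.0, -0.1]
force: [0.2, 0.5, 0.2]
opening: 0.0617
gripper_force: 0.0
```

```bash
cat > lamp.py <<'E'
from rect import *
def lamp(name=None):
    o=ctrl.get_obs();print(o['clock'],np.round(o['tool_pos'],4),np.round(o['orientation'],2))
    c=ctrl.calibration('wrist');im=snap('wrist',name)
    for d in ctrl.spot_point('lamp1','wrist'): print('lamp',round(d['conf'],2),np.round(px2w('wrist',*d['pixel'],0.,c),4))
    for d in ctrl.trace('lamp1','wrist'):
        m=d['mask'].astype(np.uint8)
        # foot contour on z=0.004 plane: fit by matching predicted silhouette (foot disc + neck disc hull)
        r=rectify('wrist',m*255,.3,.8,-.5,.35,.004,c=c)
        ys,xs=np.nonzero(r>127)
        if len(xs)<50: continue
        e=np.array(c['eye']); t=np.linspace(0,6.283,60)
        best=None
        x0,y0=.8-ys.mean()/1000,.35-xs.mean()/1000
        G=(r>127).astype(np.uint8)
        for dx in np.arange(-.03,.0301,.002):
            for dy in np.arange(-.03,.0301,.002):
                pts=[]
                for R,z in((.025,.004),(.013,.052),(.013,.03)):
                    P=np.c_[x0+dx+R*np.cos(t),y0+dy+R*np.sin(t)]; P=e[:2]+(P-e[:2])*(e[2]-.004)/(e[2]-z); pts.append(P)
                P=np.vstack(pts); q=np.c_[(.35-P[:,1])*1000,(.8-P[:,0])*1000].astype(np.int32)
                M=np.zeros_like(G); cv2.fillConvexPoly(M,cv2.convexHull(q),1)
                i=(M&G).sum()/(M|G).sum()
                if best is None or i>best[0]: best=(i,x0+dx,y0+dy)
        print('fit',round(d['conf'],2),np.round(best,4))
E
python3 - <<'E'
from lamp import *
lamp()
E
```

```text
12.55 [ 0.553  -0.2516  0.2013] [ 1.7998e+02 -3.0000e-02 -7.0000e-02]
lamp 0.81 [ 0.5767 -0.3528  0.    ]
lamp 0.75 [ 0.6456 -0.1558  0.    ]
lamp 0.55 [ 0.5521 -0.2488  0.    ]
fit 0.89 [ 0.9484  0.5765 -0.3521]
fit 0.7 [ 0.9399  0.6483 -0.1566]
fit 0.65 [ 0.942   0.5508 -0.2498]
fit 0.56 [ 0.0209  0.4887 -0.1446]
```

>>> send_rows(increments=[[[-0.007,0.01,-0.15,0],[-0.007,0.01,-0.3,0],[-0.007,0.01,-0.5,0],[-0.007,0.01,-0.7,0],[-0.007,0.01,-0.82,0],[-0.007,0.01,-0.9,0],[-0.007,0.01,-0.9,0],[-0.007,0.01,-0.9,0]]])

```text
clock: 13.7
tool_pos: [0.5524, -0.25, 0.0218]
orientation: [180.0, -0.1, -0.1]
force: [0.9, 0.3, -0.2]
opening: 0.0614
gripper_force: 0.0
```

>>> send_rows(increments=[[[0,0,0,0],[0,0,0,0],[0,0,0,0],[0,0,0,0]]], jaw=0.32)

```text
clock: 14.2
tool_pos: [0.5514, -0.2499, 0.0206]
orientation: [-180.0, -0.0, -0.1]
force: [-0.9, -0.0, -0.8]
opening: 0.0304
gripper_force: 25.8
```

>>> send_rows(increments=[[[0,0,0,0],[0,0,0,0],[0,0,0,0],[0,0,0,0]]], jaw=0.285)

```text
clock: 14.7
tool_pos: [0.5514, -0.2499, 0.0205]
orientation: [-180.0, 0.0, -0.1]
force: [-0.6, 0.4, 0.9]
opening: 0.031
gripper_force: 26.1
```

The pads closed on the flare at 31 mm instead of the neck. I'll release, raise the gripper and take the neck.

>>> send_rows(increments=[[[0,0,0,0],[0,0,0,0],[0,0,0.03,0],[0,0,0.05,0],[0,0,0.05,0]]], jaw=0.5)

```text
clock: 15.32
tool_pos: [0.5518, -0.25, 0.0312]
orientation: [180.0, -0.1, -0.1]
force: [0.6, 0.5, -0.1]
opening: 0.0438
gripper_force: 0.0
```

>>> send_rows(increments=[[[0,0,0,0],[0,0,0,0],[0,0,0,0],[0,0,0,0]]], jaw=0.3)

```text
clock: 15.82
tool_pos: [0.5514, -0.2499, 0.0305]
orientation: [-180.0, 0.0, -0.1]
force: [0.8, 0.5, 0.3]
opening: 0.0264
gripper_force: 0.0
```

>>> send_rows(increments=[[[0,0,0,0],[0,0,0,0],[0,0,0,0]]], jaw=0.294)

```text
clock: 16.2
tool_pos: [0.5514, -0.2499, 0.0305]
orientation: [-180.0, 0.0, -0.1]
force: [-0.1, 0.6, -0.7]
opening: 0.0259
gripper_force: 3.8
```

>>> send_rows(increments=[[[0,0,0.02,0],[0,0,0.06,0],[0,0,0.12,0],[0,0,0.2,0],[0,0,0.3,0],[0,0,0.4,0],[0,0,0.5,0],[0,0,0.56,0],[0,0,0.6,0],[0,0,0.6,0]]])

```text
clock: 17.45
tool_pos: [0.5516, -0.2499, 0.151]
orientation: [180.0, -0.0, -0.1]
force: [-0.2, 0.3, -0.9]
opening: 0.0261
gripper_force: 3.8
```

>>> send_rows(increments=[[[0,0.03,0,0],[0,0.08,0,0],[0.01,0.16,0,0],[0.02,0.25,0,0],[0.03,0.35,0,0],[0.04,0.45,0,0],[0.05,0.55,0,0],[0.06,0.65,0,0],[0.07,0.75,0,0],[0.08,0.85,0,0]]])

```text
clock: 18.7
tool_pos: [0.5676, -0.0786, 0.1506]
orientation: [-180.0, -0.0, -0.1]
force: [-0.8, -0.3, -1.0]
opening: 0.0258
gripper_force: 3.8
```

>>> send_rows(increments=[[[0.01,0.1,0,0],[0.02,0.2,0,0],[0.03,0.3,0,0],[0.04,0.4,0,0],[0.05,0.5,0,0],[0.06,0.6,0,0],[0.07,0.7,0,0],[0.08,0.8,0,0],[0.09,0.9,0,0],[0.1,1.0,0,0]]])

```text
clock: 19.95
tool_pos: [0.5876, 0.1214, 0.1505]
orientation: [-180.0, -0.0, -0.1]
force: [0.2, 1.0, -0.7]
opening: 0.026
gripper_force: 3.8
```

>>> send_rows(increments=[[[0.01,0.1,0,0],[0.02,0.2,0,0],[0.03,0.3,0,0],[0.05,0.4,0,0],[0.06,0.5,0,0],[0.07,0.58,0,0],[0.08,0.64,0,0],[0.088,0.69,0,0],[0.088,0.71,0,0],[0.088,0.71,0,0],[0.088,0.71,0,0]]])

```text
clock: 21.32
tool_pos: [0.605, 0.2617, 0.1506]
orientation: [180.0, 0.0, -0.1]
force: [-0.3, -0.5, -1.9]
opening: 0.026
gripper_force: 3.8
```

```bash
python3 - <<'E'
from rect import *
o=ctrl.get_obs();print(o['clock'],o['tool_pos'],o['opening'],o['gripper_force'])
c=ctrl.calibration('wrist');im=snap('wrist','w3')
for t in['left_bay','right_bay']:
    for d in ctrl.spot_point(t,'wrist'): print(t,d['conf'],px2w('wrist',*d['pixel'],.016,c))
E
```

```text
21.325 [0.60499116 0.26167034 0.15063725] 0.02595240965983119 3.769674226641655
left_bay 0.74 [0.4777764  0.23945844 0.016     ]
```

View pics/w3.png

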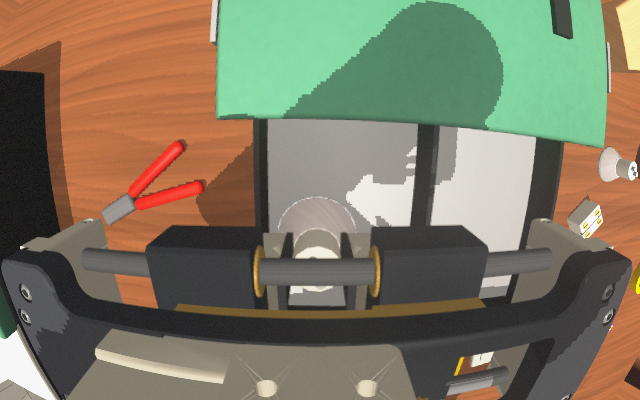

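>>> send_rows(increments=[[[0,0,-0.04,0],[0,0,-0.1,0],[0,0,-0.18,0],[0,0,-0.26,0],[0,0,-0.34,0],[0,0,-0.41,0],[0,0,-0.46,0],[0,0,-0.49,0],[0,0,-0.505,0],[0,0,-0.51,0],[0,0,-0.51,0]]])

```text
clock: 22.85
tool_pos: [0.6052, 0.2622, 0.0489]
orientation: [-180.0, -0.0, -0.1]
force: [0.0, 0.2, 0.1]
opening: 0.0254
gripper_force: 3.8
```

>>> send_rows(increments=[[[0,0,-0.003,0],[0,0,-0.006,0],[0,0,-0.008,0],[0,0,-0.008,0]]])

```text
clock: 23.35
tool_pos: [0.605, 0.2621, 0.0469]
orientation: [180.0, 0.0, -0.1]
force: [1.7, -0.3, -1.0]
opening: 0.0259
gripper_force: 3.8
```

>>> send_rows(increments=[[[0,0,-0.002,0],[0,0,-0.002,0]]])

```text
clock: 23.6
tool_pos: [0.605, 0.2621, 0.0465]
orientation: [180.0, -0.0, -0.1]
force: [0.5, -0.5, -1.1]
opening: 0.0256
gripper_force: 3.8
```

>>> send_rows(increments=[[[0,0,0,0],[0,0,0,0],[0,0,0,0],[0,0,0.03,0],[0,0,0.1,0],[0,0,0.2,0],[0,0,0.35,0],[0,0,0.5,0],[0,0,0.55,0]]], jaw=0.36)

```text
clock: 24.72
tool_pos: [0.6061, 0.2628, 0.16]
orientation: [-179.9, -0.2, -0.1]
force: [0.1, -0.1, -0.3]
opening: 0.0316
gripper_force: 0.0
```

>>> send_rows(increments=[[[0,-0.1,0,0],[0,-0.3,0,0],[-0.02,-0.52,0,0],[-0.04,-0.76,0,0],[-0.06,-1,0,0]]], jaw=0.5)

```text
clock: 25.35
tool_pos: [0.5918, 0.0596, 0.1556]
orientation: [180.0, 0.1, -0.1]
force: [1.2, 0.4, -0.2]
opening: 0.0436
gripper_force: 0.0
```

>>> send_rows(increments=[[[-0.02,-0.25,0,0],[-0.04,-0.5,0,0],[-0.05,-0.75,0,0],[-0.06,-1,0,0]]])

```text
clock: 25.85
tool_pos: [0.5795, -0.1402, 0.1557]
orientation: [-180.0, 0.1, -0.1]
force: [0.6, -0.3, -0.5]
opening: 0.0438
gripper_force: 0.0
```

>>> send_rows(increments=[[[-0.01,-0.25,0,0],[-0.02,-0.5,0,0],[-0.022,-0.75,0,0],[-0.022,-0.95,0,0],[-0.022,-1,0,0]]])

```text
clock: 26.48
tool_pos: [0.5747, -0.3405, 0.1549]
orientation: [-180.0, 0.1, -0.3]
force: [0.4, -0.3, 0.4]
opening: 0.044
gripper_force: 0.0
```

>>> send_rows(increments=[[[0,-0.06,0,0],[0,-0.073,0,0],[0,-0.073,0,0],[0,-0.073,0,0]]])

```text
clock: 26.98
tool_pos: [0.5769, -0.3517, 0.1568]
orientation: [-180.0, -0.0, -0.0]
force: [-0.1, -0.5, -0.3]
opening: 0.0439
gripper_force: 0.0
```

```bash
python3 - <<'E'
from lamp import *
lamp('w4')
E
```

```text
26.975 [ 0.5769 -0.3517  0.1568] [-1.8e+02 -2.0e-02 -2.0e-02]
lamp 0.9 [ 0.5782 -0.3535  0.    ]
lamp 0.74 [ 0.6475 -0.1545  0.    ]
fit 0.98 [ 0.9555  0.5764 -0.3529]
fit 0.79 [ 0.9175  0.6479 -0.157 ]
```

>>> send_rows(increments=[[[0,-0.005,-0.1,0],[0,-0.005,-0.25,0],[0,-0.005,-0.4,0],[0,-0.005,-0.52,0],[0,-0.005,-0.6,0],[0,-0.005,-0.63,0],[0,-0.005,-0.63,0],[0,-0.005,-0.63,0]]])

```text
clock: 28.12
tool_pos: [0.5773, -0.3538, 0.0316]
orientation: [180.0, -0.1, -0.1]
force: [0.2, 0.2, 0.4]
opening: 0.0436
gripper_force: 0.0
```

>>> send_rows(increments=[[[0,0,0,0],[0,0,0,0],[0,0,0,0],[0,0,0,0]]], jaw=0.3)

```text
clock: 28.62
tool_pos: [0.5766, -0.3536, 0.0306]
orientation: [180.0, -0.0, -0.1]
force: [-0.3, 0.7, 0.5]
opening: 0.0265
gripper_force: 0.0
```

>>> send_rows(increments=[[[0,0,0,0],[0,0,0,0],[0,0,0,0]]], jaw=0.294)

```text
clock: 29.0
tool_pos: [0.5767, -0.3536, 0.0306]
orientation: [180.0, -0.0, -0.1]
force: [0.1, -1.3, 0.3]
opening: 0.0258
gripper_force: 3.8
```

>>> send_rows(increments=[[[0,0,0.02,0],[0,0,0.06,0],[0,0,0.12,0],[0,0,0.2,0],[0,0,0.3,0],[0,0,0.4,0],[0,0,0.5,0],[0,0,0.56,0],[0,0,0.6,0],[0,0,0.6,0]]])

```text
clock: 30.25
tool_pos: [0.5768, -0.3536, 0.151]
orientation: [180.0, -0.0, -0.1]
force: [-0.2, -0.5, -1.7]
opening: 0.0257
gripper_force: 3.8
```

>>> send_rows(increments=[[[0,0.03,0,0],[0,0.08,0,0],[-0.01,0.16,0,0],[-0.02,0.25,0,0],[-0.03,0.35,0,0],[-0.04,0.46,0,0],[-0.05,0.58,0,0],[-0.06,0.71,0,0],[-0.07,0.85,0,0]]])

```text
clock: 31.38
tool_pos: [0.5624, -0.1818, 0.1507]
orientation: [-180.0, -0.0, -0.1]
force: [0.7, 0.2, -0.8]
opening: 0.026
gripper_force: 3.8
```

>>> send_rows(increments=[[[-0.01,0.14,0,0],[-0.02,0.28,0,0],[-0.03,0.42,0,0],[-0.04,0.56,0,0],[-0.05,0.7,0,0],[-0.06,0.85,0,0],[-0.07,1.0,0,0]]])

```text
clock: 32.25
tool_pos: [0.548, 0.0183, 0.1508]
orientation: [-180.0, -0.0, -0.0]
force: [-0.5, -0.0, -0.2]
opening: 0.0256
gripper_force: 3.8
```

>>> send_rows(increments=[[[-0.01,0.14,0,0],[-0.02,0.28,0,0],[-0.03,0.42,0,0],[-0.04,0.55,0,0],[-0.05,0.67,0,0],[-0.06,0.79,0,0],[-0.065,0.9,0,0],[-0.069,1.0,0,0]]])

```text
clock: 33.25
tool_pos: [0.5345, 0.2179, 0.1507]
orientation: [-180.0, -0.0, -0.0]
force: [-0.7, 0.1, -1.1]
opening: 0.0262
gripper_force: 3.8
```

>>> send_rows(increments=[[[0,0.08,0,0],[0,0.14,0,0],[0,0.18,0,0],[0,0.21,0,0],[0,0.228,0,0],[0,0.228,0,0],[0,0.228,0,0]]])

```text
clock: 34.12
tool_pos: [0.5349, 0.2618, 0.1506]
orientation: [180.0, 0.0, -0.1]
force: [0.6, -0.3, -0.5]
opening: 0.0257
gripper_force: 3.8
```

>>> send_rows(increments=[[[0,0,-0.04,0],[0,0,-0.1,0],[0,0,-0.18,0],[0,0,-0.26,0],[0,0,-0.34,0],[0,0,-0.41,0],[0,0,-0.46,0],[0,0,-0.49,0],[0,0,-0.505,0],[0,0,-0.51,0],[0,0,-0.51,0]]])

```text
clock: 35.5
tool_pos: [0.535, 0.2622, 0.0489]
orientation: [-180.0, -0.0, -0.1]
force: [-0.7, 0.7, -0.7]
opening: 0.0258
gripper_force: 3.8
```

>>> send_rows(increments=[[[0,0,-0.003,0],[0,0,-0.006,0],[0,0,-0.008,0],[0,0,-0.01,0],[0,0,-0.01,0]]])

```text
clock: 36.12
tool_pos: [0.5348, 0.2621, 0.0466]
orientation: [180.0, 0.0, -0.1]
force: [0.3, -0.1, -0.6]
opening: 0.0256
gripper_force: 3.8
```

>>> send_rows(increments=[[[0,0,0,0],[0,0,0,0],[0,0,0,0],[0,0,0.03,0],[0,0,0.1,0],[0,0,0.2,0],[0,0,0.35,0],[0,0,0.5,0],[0,0,0.55,0]]], jaw=0.36)

```text
clock: 37.25
tool_pos: [0.5358, 0.2628, 0.1597]
orientation: [-179.8, -0.2, -0.1]
force: [-0.0, 0.0, 0.1]
opening: 0.0316
gripper_force: 0.0
```

>>> send_rows(increments=[[[0,-0.1,0,0],[0.04,-0.3,0,0],[0.08,-0.52,0,0],[0.14,-0.76,0,0],[0.2,-1,0,0]]], jaw=0.5)

```text
clock: 37.88
tool_pos: [0.574, 0.0596, 0.1557]
orientation: [180.0, 0.1, -0.1]
force: [0.3, -0.2, -0.2]
opening: 0.0438
gripper_force: 0.0
```

>>> send_rows(increments=[[[0.07,-0.25,0,0],[0.15,-0.5,0,0],[0.25,-0.75,0,0],[0.35,-0.95,0,0],[0.363,-1,0,0],[0.363,-1,0,0]]])

```text
clock: 38.62
tool_pos: [0.6463, -0.1389, 0.1554]
orientation: [-180.0, 0.1, -0.2]
force: [-0.2, 0.4, 0.6]
opening: 0.0439
gripper_force: 0.0
```

>>> send_rows(increments=[[[0,-0.07,0,0],[0,-0.09,0,0],[0,-0.09,0,0]]])

```text
clock: 39.0
tool_pos: [0.6473, -0.1557, 0.1568]
orientation: [-180.0, -0.0, -0.1]
force: [-0.0, 0.5, 0.7]
opening: 0.0437
gripper_force: 0.0
```

```bash
python3 - <<'E'
from lamp import *
lamp('w5')
E
```

```text
39.0 [ 0.6473 -0.1557  0.1568] [-1.8e+02 -1.0e-02 -6.0e-02]
lamp 0.65 [ 0.6481 -0.1584  0.    ]
lamp 0.62 [0.5989 0.279  0.    ]
fit 0.87 [ 0.9529  0.6477 -0.1565]
fit 0.84 [0.9122 0.5998 0.2781]
```

>>> send_rows(increments=[[[0,-0.004,-0.1,0],[0,-0.004,-0.25,0],[0,-0.004,-0.4,0],[0,-0.004,-0.52,0],[0,-0.004,-0.6,0],[0,-0.004,-0.63,0],[0,-0.004,-0.63,0],[0,-0.004,-0.63,0]]])

```text
clock: 40.15
tool_pos: [0.6481, -0.1568, 0.0316]
orientation: [180.0, -0.1, -0.1]
force: [-0.0, -0.8, 0.8]
opening: 0.044
gripper_force: 0.0
```

>>> send_rows(increments=[[[0,0,0,0],[0,0,0,0],[0,0,0,0],[0,0,0,0]]], jaw=0.3)

```text
clock: 40.65
tool_pos: [0.6475, -0.1568, 0.0307]
orientation: [180.0, -0.0, -0.1]
force: [-0.2, -1.1, 1.1]
opening: 0.0263
gripper_force: 0.4
```

>>> send_rows(increments=[[[0,0,0,0],[0,0,0,0],[0,0,0,0]]], jaw=0.294)

```text
clock: 41.02
tool_pos: [0.6475, -0.1569, 0.0307]
orientation: [180.0, -0.0, -0.1]
force: [-0.3, -1.6, 1.8]
opening: 0.0256
gripper_force: 3.8
```

>>> send_rows(increments=[[[0,0,0.02,0],[0,0,0.06,0],[0,0,0.12,0],[0,0,0.2,0],[0,0,0.3,0],[0,0,0.4,0],[0,0,0.5,0],[0,0,0.56,0],[0,0,0.6,0],[0,0,0.6,0]]])

```text
clock: 42.28
tool_pos: [0.6476, -0.1567, 0.1511]
orientation: [-180.0, -0.0, -0.1]
force: [-0.7, 0.2, -0.6]
opening: 0.0259
gripper_force: 3.8
```

>>> send_rows(increments=[[[0,0.03,0,0],[-0.02,0.08,0,0],[-0.04,0.16,0,0],[-0.07,0.25,0,0],[-0.1,0.35,0,0],[-0.13,0.46,0,0],[-0.16,0.58,0,0],[-0.2,0.71,0,0],[-0.24,0.85,0,0]]])

```text
clock: 43.4
tool_pos: [0.5987, 0.0151, 0.1508]
orientation: [-180.0, -0.0, -0.0]
force: [0.6, 0.6, -0.4]
opening: 0.0261
gripper_force: 3.7
```

>>> send_rows(increments=[[[-0.03,0.14,0,0],[-0.06,0.28,0,0],[-0.09,0.42,0,0],[-0.11,0.56,0,0],[-0.13,0.69,0,0],[-0.14,0.8,0,0],[-0.148,0.9,0,0],[-0.148,0.96,0,0],[-0.148,0.993,0,0],[-0.148,0.993,0,0],[-0.148,0.993,0,0]]])

```text
clock: 44.78
tool_pos: [0.5699, 0.2113, 0.1505]
orientation: [180.0, 0.0, -0.1]
force: [0.5, -0.2, -0.8]
opening: 0.0258
gripper_force: 3.8
```

>>> send_rows(increments=[[[0,0,-0.04,0],[0,0,-0.1,0],[0,0,-0.18,0],[0,0,-0.26,0],[0,0,-0.34,0],[0,0,-0.41,0],[0,0,-0.46,0],[0,0,-0.49,0],[0,0,-0.505,0],[0,0,-0.51,0],[0,0,-0.51,0]]])

```text
clock: 46.15
tool_pos: [0.57, 0.212, 0.0489]
orientation: [-180.0, -0.0, -0.1]
force: [-0.4, 0.3, -0.3]
opening: 0.026
gripper_force: 3.8
```

>>> send_rows(increments=[[[0,0,-0.003,0],[0,0,-0.006,0],[0,0,-0.008,0],[0,0,-0.01,0],[0,0,-0.01,0]]])

```text
clock: 46.78
tool_pos: [0.5699, 0.2119, 0.0467]
orientation: [-180.0, -0.0, -0.1]
force: [0.1, -1.4, 0.6]
opening: 0.0258
gripper_force: 3.8
```

>>> send_rows(increments=[[[0,0,0,0],[0,0,0,0],[0,0,0,0],[0,0,0.03,0],[0,0,0.1,0],[0,0,0.2,0],[0,0,0.35,0],[0,0,0.5,0],[0,0,0.55,0]]], jaw=0.36)

```text
clock: 47.9
tool_pos: [0.5709, 0.2125, 0.1598]
orientation: [-179.9, -0.2, -0.1]
force: [-0.2, -0.1, -0.6]
opening: 0.0315
gripper_force: 0.0
```

>>> send_rows(increments=[[[0,-0.1,0.05,0],[-0.04,-0.3,0.1,0],[-0.08,-0.52,0.2,0],[-0.14,-0.76,0.25,0],[-0.2,-1,0.3,0]]], jaw=0.75)

```text
clock: 48.52
tool_pos: [0.5286, 0.0096, 0.2166]
orientation: [180.0, 0.1, -0.1]
force: [1.0, -0.6, -0.3]
opening: 0.0654
gripper_force: 0.0
```

>>> send_rows(increments=[[[-0.07,-0.25,0.05,0],[-0.15,-0.5,0.1,0],[-0.2,-0.75,0.2,0],[-0.2,-0.9,0.25,0],[-0.2,-0.95,0.3,0],[-0.2,-0.95,0.3,0],[-0.2,-0.95,0.3,0]]])

```text
clock: 49.4
tool_pos: [0.4895, -0.1775, 0.2759]
orientation: [-180.0, 0.1, -0.1]
force: [-0.4, -0.7, -0.5]
opening: 0.0657
gripper_force: 0.0
```

```bash
python3 - <<'E'
from look import *
im,c=look('w6')
A=rectify('wrist',im,.38,.66,-.33,.33,.03,1100,c)
cv2.imwrite('pics/w6r.png',A[:,:,::-1])
E
```

```text
49.4 [ 0.4895 -0.1775  0.2759] [-1.7998e+02  5.0000e-02 -5.0000e-02] 0.06572542340972445
lamp 0.92 [ 0.533  0.277 -0.   ]
lamp 0.9 [0.567 0.228 0.   ]
lamp 0.69 [0.608 0.288 0.   ]
block org 0.96 [ 0.361 -0.16   0.   ]
block org 0.85 [ 0.452 -0.252  0.   ]
block org 0.68 [ 0.653 -0.257  0.   ]
block org 0.63 [ 0.544 -0.114  0.   ]
block org 0.62 [ 0.453 -0.112  0.   ]
block org 0.51 [ 0.359 -0.262  0.   ]
block top 0.94 xy 0.456 -0.113 size 48 40 long axis deg 79.4 rgb [218. 205. 177.]
block top 0.85 xy 0.383 -0.166 size 34 38 long axis deg -11.3 rgb [147.  91. 133.]
block top 0.75 xy 0.654 -0.256 size 34 52 long axis deg -19.4 rgb [165. 118.  71.]
block top 0.67 xy 0.541 -0.118 size 34 49 long axis deg -49.6 rgb [228. 216. 188.]
block top 0.55 xy 0.382 -0.246 size 29 31 long axis deg -90.0 rgb [152. 108. 140.]
```

View pics/w6r.png

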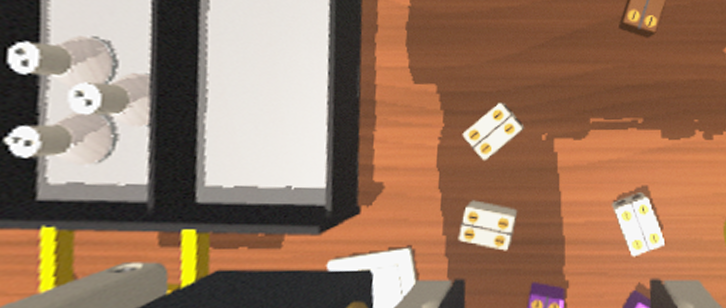

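Three lamps are standing in the left bay (35-145, 40-160 in the crop). Block A was knocked and is now at (492,131), world (0.542,-0.117). I'll pick B at (488,227) first.

>>> send_rows(increments=[[[-0.05,0.05,0,0.1],[-0.1,0.1,-0.1,0.2],[-0.15,0.2,-0.2,0.3],[-0.18,0.32,-0.25,0.42],[-0.18,0.32,-0.3,0.54],[-0.18,0.32,-0.4,0.66],[-0.18,0.32,-0.48,0.78],[-0.18,0.32,-0.48,0.88],[-0.18,0.32,-0.48,0.919],[-0.18,0.32,-0.48,0.919]]])

```text
clock: 50.85
tool_pos: [0.4538, -0.1137, 0.1804]
orientation: [-180.0, 0.0, 78.9]
force: [-0.2, 0.0, -0.3]
opening: 0.0659
gripper_force: 0.0
```

```bash
cat > blk.py <<'E'
from rect import *
def blk(x,y,name):
    o=ctrl.get_obs();p=o['tool_pos'];print(o['clock'],np.round(p,4),np.round(o['orientation'],2),o['opening'])
    c=ctrl.calibration('wrist');im=snap('wrist')
    A=rectify('wrist',im,x-.07,x+.07,y-.07,y+.07,.03,3000,c)
    cv2.drawMarker(A,(210,210),(255,0,0),0,20); cv2.imwrite(f'pics/{name}.png',A[:,:,::-1])
    h=cv2.cvtColor(A,cv2.COLOR_RGB2HSV)
    m=((h[...,1]<70)&(h[...,2]>190)).astype(np.uint8)
    m=cv2.morphologyEx(m,cv2.MORPH_CLOSE,np.ones((35,35)))
    for cn in cv2.findContours(m,0,1)[0]:
        if cv2.contourArea(cn)<4000: continue
        (cx,cy),(a,b),an=R=cv2.minAreaRect(cn); bx=cv2.boxPoints(R); e=max([(bx[1]-bx[0]),(bx[2]-bx[1])],key=np.linalg.norm)
        print('xy',round(x+.07-cy/3000,4),round(y+.07-cx/3000,4),'mm',round(a/3,1),round(b/3,1),'long',round((np.degrees(np.arctan2(-e[0],-e[1]))+90)%180-90,1))
E
python3 - <<'E'
from blk import *
blk(.4535,-.1135,'b1')
E
```

```text
50.85 [ 0.4538 -0.1137  0.1804] [-179.99    0.     78.92] 0.06586895103325185
xy 0.4523 -0.1115 mm 45.2 31.6 long 78.2
```

View pics/b1.png

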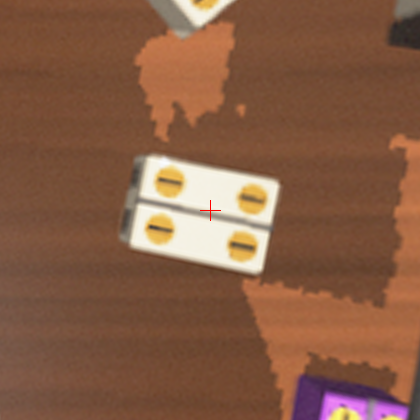

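The crop shows the block's top face (130-280, 155-275), measured as 45x32 mm at the predicted spot.

>>> send_rows(increments=[[[-0.008,0.011,-0.12,0],[-0.008,0.011,-0.3,0],[-0.008,0.011,-0.5,0],[-0.008,0.011,-0.68,0],[-0.008,0.011,-0.8,0],[-0.008,0.011,-0.852,0],[-0.008,0.011,-0.852,0],[-0.008,0.011,-0.852,0]]])

```text
clock: 51.9
tool_pos: [0.453, -0.1118, 0.0111]
orientation: [179.9, -0.0, 78.9]
force: [-0.4, -1.3, 0.2]
opening: 0.0655
gripper_force: 0.0
```

>>> send_rows(increments=[[[0,0,0,0],[0,0,0,0],[0,0,0,0],[0,0,0,0],[0,0,0,0],[0,0,0,0]]], jaw=0.345)

```text
clock: 52.65
tool_pos: [0.4521, -0.1119, 0.0102]
orientation: [-180.0, 0.0, 78.9]
force: [-1.2, 1.1, 3.8]
opening: 0.0315
gripper_force: 30.0
```

>>> send_rows(increments=[[[0,0,0.03,0],[0,0,0.1,0],[0,0,0.2,0],[0,0,0.35,0],[0,0,0.5,0],[0,0,0.62,0],[0,0,0.7,0],[0,0,0.7,0]]])

```text
clock: 53.65
tool_pos: [0.453, -0.1118, 0.1514]
orientation: [179.8, -0.1, 78.9]
force: [-0.1, 0.3, -0.9]
opening: 0.0315
gripper_force: 30.0
```

>>> send_rows(increments=[[[0.03,0.05,0,-0.1],[0.07,0.15,0,-0.2],[0.12,0.28,0,-0.3],[0.17,0.42,0,-0.42],[0.22,0.56,0,-0.54],[0.27,0.7,0,-0.66],[0.31,0.82,0,-0.78],[0.35,0.93,0,-0.88],[0.375,0.995,0,-0.934],[0.375,0.995,0,-0.934],[0.375,0.995,0,-0.934]]])

```text
clock: 55.02
tool_pos: [0.5266, 0.0866, 0.1494]
orientation: [180.0, 0.1, -1.3]
force: [0.7, -0.9, -0.2]
opening: 0.0319
gripper_force: 30.0
```

>>> send_rows(increments=[[[0,0,-0.06,0],[0,0,-0.15,0],[0,0,-0.25,0],[0,0,-0.35,0],[0,0,-0.45,0],[0,0,-0.53,0],[0,0,-0.58,0],[0,0,-0.605,0],[0,0,-0.615,0],[0,0,-0.618,0],[0,0,-0.618,0]]])

```text
clock: 56.4
tool_pos: [0.5275, 0.0872, 0.027]
orientation: [-180.0, -0.0, -1.4]
force: [0.9, 0.4, -0.3]
opening: 0.0318
gripper_force: 30.0
```

>>> send_rows(increments=[[[0,0,-0.003,0],[0,0,-0.003,0]]])

```text
clock: 56.65
tool_pos: [0.5275, 0.0872, 0.0262]
orientation: [-180.0, -0.0, -1.4]
force: [-0.6, 0.8, -0.5]
opening: 0.0316
gripper_force: 30.0
```

>>> send_rows(increments=[[[0,0,0,0],[0,0,0,0],[0,0,0.03,0],[0,0,0.1,0],[0,0,0.25,0],[0,0,0.45,0],[0,0,0.65,0],[0,0,0.77,0],[0,0,0.77,0]]], jaw=0.48)

```text
clock: 57.78
tool_pos: [0.5285, 0.0876, 0.1833]
orientation: [-179.9, -0.3, -1.3]
force: [0.6, -0.1, 0.5]
opening: 0.0416
gripper_force: 0.0
```

>>> send_rows(increments=[[[0.01,-0.1,0,0.08],[0.02,-0.3,0,0.17],[0.04,-0.5,0,0.27],[0.06,-0.7,0,0.37],[0.07,-0.9,0,0.45],[0.07,-1,0,0.482],[0.07,-1,0,0.482],[0.07,-1,0,0.482]]], jaw=0.8)

```text
clock: 58.78
tool_pos: [0.541, -0.1127, 0.1797]
orientation: [-180.0, 0.0, 40.0]
force: [0.1, -0.8, 0.2]
opening: 0.0704
gripper_force: 0.0
```

```bash
python3 - <<'E'
from blk import *
blk(.542,-.117,'b2')
E
```

```text
58.775 [ 0.541  -0.1127  0.1797] [-1.7998e+02  2.0000e-02  4.0000e+01] 0.07038713878502571
xy 0.5406 -0.117 mm 31.0 45.1 long -49.9
```

>>> send_rows(increments=[[[0,-0.021,-0.12,0],[0,-0.021,-0.3,0],[0,-0.021,-0.5,0],[0,-0.021,-0.68,0],[0,-0.021,-0.8,0],[0,-0.021,-0.848,0],[0,-0.021,-0.848,0],[0,-0.021,-0.848,0]]])

```text
clock: 59.82
tool_pos: [0.5421, -0.1168, 0.0114]
orientation: [179.9, -0.1, 40.1]
force: [0.1, 0.6, -0.2]
opening: 0.0701
gripper_force: 0.0
```

>>> send_rows(increments=[[[0,0,0,0],[0,0,0,0],[0,0,0,0],[0,0,0,0],[0,0,0,0],[0,0,0,0]]], jaw=0.5)

```text
clock: 60.58
tool_pos: [0.5413, -0.1171, 0.0106]
orientation: [180.0, -0.0, 40.1]
force: [-1.7, 0.5, 6.2]
opening: 0.046
gripper_force: 30.0
```

>>> send_rows(increments=[[[0,0,0.03,0],[0,0,0.1,0],[0,0,0.2,0],[0,0,0.35,0],[0,0,0.5,0],[0,0,0.62,0],[0,0,0.7,0],[0,0,0.7,0]]])

```text
clock: 61.58
tool_pos: [0.5419, -0.1171, 0.1517]
orientation: [179.9, -0.1, 40.1]
force: [0.2, -0.8, -1.8]
opening: 0.0453
gripper_force: 30.0
```

>>> send_rows(increments=[[[0.02,0.05,0,-0.06],[0.04,0.15,0,-0.13],[0.06,0.28,0,-0.2],[0.08,0.42,0,-0.27],[0.1,0.56,0,-0.34],[0.13,0.7,0,-0.41],[0.16,0.83,0,-0.46],[0.183,0.95,0,-0.482],[0.183,1,0,-0.482],[0.183,1,0,-0.482],[0.183,1,0,-0.482]]])

```text
clock: 62.95
tool_pos: [0.5774, 0.0822, 0.15]
orientation: [180.0, 0.0, -1.4]
force: [0.3, -0.2, -1.2]
opening: 0.0458
gripper_force: 30.0
```

>>> send_rows(increments=[[[0,0.01,-0.06,0],[0,0.015,-0.15,0],[0,0.015,-0.25,0],[0,0.015,-0.35,0],[0,0.015,-0.45,0],[0,0.015,-0.53,0],[0,0.015,-0.58,0],[0,0.015,-0.605,0],[0,0.015,-0.615,0],[0,0.015,-0.618,0],[0,0.015,-0.618,0]]])

```text
clock: 64.32
tool_pos: [0.5781, 0.086, 0.0272]
orientation: [-180.0, -0.0, -1.4]
force: [0.4, 0.3, -1.0]
opening: 0.0457
gripper_force: 30.0
```

>>> send_rows(increments=[[[0,0,-0.003,0],[0,0,-0.003,0]]])

```text
clock: 64.58
tool_pos: [0.5781, 0.086, 0.0266]
orientation: [-180.0, -0.0, -1.4]
force: [-0.3, 0.9, 2.5]
opening: 0.0459
gripper_force: 30.0
```

>>> send_rows(increments=[[[0,0,0,0],[0,0,0,0],[0,0,0.03,0],[0,0,0.1,0],[0,0,0.25,0],[0,0,0.45,0],[0,0,0.65,0],[0,0,0.77,0],[0,0,0.77,0]]], jaw=0.62)

```text
clock: 65.7
tool_pos: [0.5792, 0.0863, 0.1837]
orientation: [-179.9, -0.3, -1.3]
force: [-1.0, 0.1, -0.3]
opening: 0.0543
gripper_force: 0.0
```

>>> send_rows(increments=[[[-0.03,-0.1,0,-0.05],[-0.08,-0.3,0,-0.12],[-0.16,-0.5,0,-0.2],[-0.25,-0.75,0,-0.3],[-0.33,-0.95,0,-0.4]]], jaw=0.8)

```text
clock: 66.32
tool_pos: [0.5105, -0.1056, 0.1799]
orientation: [180.0, 0.0, -36.0]
force: [0.4, -0.7, -0.4]
opening: 0.0704
gripper_force: 0.0
```

>>> send_rows(increments=[[[-0.08,-0.2,0,-0.1],[-0.18,-0.4,0,-0.2],[-0.25,-0.6,0,-0.3],[-0.298,-0.735,0,-0.398],[-0.298,-0.735,0,-0.398],[-0.298,-0.735,0,-0.398]]])

```text
clock: 67.08
tool_pos: [0.452, -0.251, 0.18]
orientation: [180.0, 0.0, -69.9]
force: [0.5, 0.3, -0.1]
opening: 0.0698
gripper_force: 0.0
```

```bash
python3 - <<'E'
from blk import *
blk(.453,-.251,'b3')
E
```

```text
67.075 [ 0.452 -0.251  0.18 ] [ 1.7998e+02  2.0000e-02 -6.9890e+01] 0.0698305056295812
xy 0.4541 -0.2536 mm 46.6 35.1 long 20.3
```

>>> send_rows(increments=[[[0.008,-0.006,-0.12,0],[0.008,-0.006,-0.3,0],[0.008,-0.006,-0.5,0],[0.008,-0.006,-0.68,0],[0.008,-0.006,-0.8,0],[0.008,-0.006,-0.848,0],[0.008,-0.006,-0.848,0],[0.008,-0.006,-0.848,0]]])

```text
clock: 68.12
tool_pos: [0.4547, -0.2523, 0.0115]
orientation: [-179.9, -0.1, -69.9]
force: [0.4, -0.4, -0.2]
opening: 0.0703
gripper_force: 0.0
```

>>> send_rows(increments=[[[0,0,0,0],[0,0,0,0],[0,0,0,0],[0,0,0,0],[0,0,0,0],[0,0,0,0]]], jaw=0.5)

```text
clock: 68.88
tool_pos: [0.4536, -0.2524, 0.0108]
orientation: [180.0, 0.0, -69.9]
force: [-2.9, 0.8, 6.3]
opening: 0.0456
gripper_force: 30.0
```

>>> send_rows(increments=[[[0,0,0.03,0],[0,0,0.1,0],[0,0,0.2,0],[0,0,0.35,0],[0,0,0.5,0],[0,0,0.62,0],[0,0,0.7,0],[0,0,0.7,0]]])

```text
clock: 69.88
tool_pos: [0.4548, -0.2525, 0.1525]
orientation: [-179.8, -0.1, -69.9]
force: [0.1, 0.1, -1.7]
opening: 0.0456
gripper_force: 30.0
```

>>> send_rows(increments=[[[0.02,0.05,0,0.05],[0.06,0.15,0,0.12],[0.12,0.28,0,0.19],[0.2,0.42,0,0.27],[0.3,0.57,0,0.35],[0.4,0.72,0,0.43],[0.5,0.86,0,0.51],[0.6,1,0,0.6]]])

```text
clock: 70.88
tool_pos: [0.5739, -0.0513, 0.1498]
orientation: [180.0, 0.1, -18.1]
force: [0.2, -0.4, -1.5]
opening: 0.0457
gripper_force: 30.0
```

>>> send_rows(increments=[[[0.06,0.15,0,0.06],[0.12,0.3,0,0.12],[0.17,0.45,0,0.17],[0.2,0.57,0,0.198],[0.221,0.65,0,0.198],[0.221,0.687,0,0.198],[0.221,0.687,0,0.198],[0.221,0.687,0,0.198]]])

```text
clock: 71.88
tool_pos: [0.6178, 0.0844, 0.1507]
orientation: [180.0, 0.0, -1.4]
force: [-0.9, 0.9, -0.8]
opening: 0.0457
gripper_force: 30.0
```

```bash
python3 - <<'E'
from rect import *
o=ctrl.get_obs();print(o['tool_pos'],o['orientation'])
snap('wrist','w7')
E
```

```text
[0.6178083  0.08443477 0.15066028] [ 1.79996969e+02  3.96119218e-03 -1.41039230e+00]
```

View pics/w7.png

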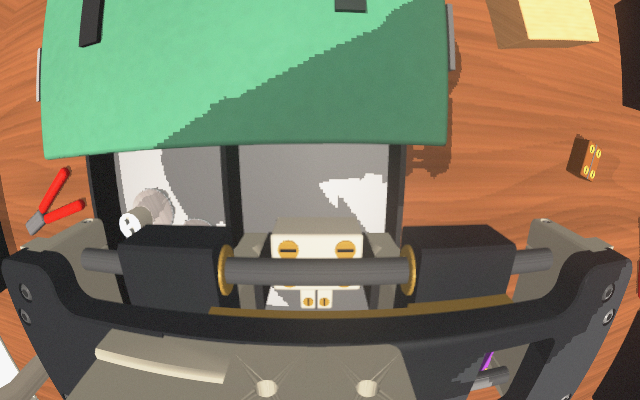

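The block is held square at (318,240), with block A in the bay behind it at (316,298). I'll lower it.

>>> send_rows(increments=[[[0,0,-0.06,0],[0,0,-0.15,0],[0,0,-0.25,0],[0,0,-0.35,0],[0,0,-0.45,0],[0,0,-0.53,0],[0,0,-0.58,0],[0,0,-0.605,0],[0,0,-0.615,0],[0,0,-0.617,0],[0,0,-0.617,0]]])

```text
clock: 73.3
tool_pos: [0.6184, 0.0852, 0.0277]
orientation: [-180.0, -0.1, -1.4]
force: [1.0, -0.0, -1.1]
opening: 0.0457
gripper_force: 30.0
```

>>> send_rows(increments=[[[0,0,-0.003,0],[0,0,-0.003,0]]])

```text
clock: 73.55
tool_pos: [0.6182, 0.0852, 0.0268]
orientation: [-180.0, -0.0, -1.4]
force: [-0.3, -0.4, 0.0]
opening: 0.0457
gripper_force: 30.0
```

>>> send_rows(increments=[[[0,0,0,0],[0,0,0,0],[0,0,0.03,0],[0,0,0.1,0],[0,0,0.25,0],[0,0,0.45,0],[0,0,0.65,0],[0,0,0.77,0],[0,0,0.77,0]]], jaw=0.62)

```text
clock: 74.68
tool_pos: [0.6194, 0.0855, 0.1844]
orientation: [-179.9, -0.3, -1.3]
force: [0.2, -0.1, 0.0]
opening: 0.0541
gripper_force: 0.0
```

>>> send_rows(increments=[[[-0.1,0.03,0,-0.1],[-0.25,0.07,0,-0.22],[-0.4,0.12,0,-0.34],[-0.55,0.18,0,-0.46],[-0.7,0.24,0,-0.56],[-0.85,0.3,0,-0.65],[-0.95,0.36,0,-0.75],[-1,0.4,0,-0.85],[-1,0.4,0,-0.95],[-1,0.4,0,-1],[-1,0.4,0,-1]]], jaw=0.42)

```text
clock: 76.05
tool_pos: [0.4178, 0.1649, 0.1806]
orientation: [180.0, -0.0, -87.3]
force: [0.0, 0.0, -0.6]
opening: 0.0371
gripper_force: 0.0
```

```bash
python3 - <<'E'
from rect import *
o=ctrl.get_obs();print(o['clock'],o['tool_pos'],o['orientation'],o['opening'])
c=ctrl.calibration('wrist');im=snap('wrist')
for d in ctrl.spot_point('handle','wrist'): print(d['conf'],px2w('wrist',*d['pixel'],.08,c))
im=snap('top'); A=rectify('top',im,.3,.75,-.35,.35,.05,1000)
for d in ctrl.spot_point('handle','top'): print(d['conf'],px2w('top',*d['pixel'],.08))
cv2.imwrite('pics/t8.png',A[:,:,::-1])
E
```

```text
76.05 [0.41775044 0.16491869 0.18056819] [ 1.79989113e+02 -2.00409593e-03 -8.72678735e+01] 0.03713537077760373
0.84 [0.41579054 0.16954129 0.08      ]
0.9 [0.42649087 0.16487103 0.08      ]
```

View pics/t8.png

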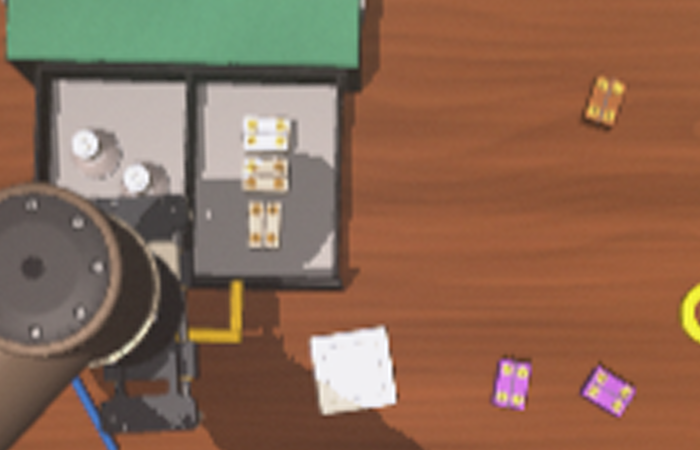

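All three blocks lie in the right bay (x 245-290, y 115-250), the lamps stand in the left bay, and the bystanders are untouched. I'll take the handle and shut the drawer slowly.

>>> send_rows(increments=[[[-0.02,0,-0.1,-0.048],[-0.02,0,-0.2,-0.048],[-0.02,0,-0.32,-0.048],[-0.02,0,-0.44,-0.048],[-0.02,0,-0.54,-0.048],[-0.02,0,-0.597,-0.048],[-0.02,0,-0.597,-0.048],[-0.02,0,-0.597,-0.048]]])

```text
clock: 77.25
tool_pos: [0.4144, 0.1654, 0.0618]
orientation: [-180.0, 0.0, -91.4]
force: [0.3, -0.3, -0.5]
opening: 0.0367
gripper_force: 0.0
```

>>> send_rows(increments=[[[0,0,0,0],[0,0,0,0],[0,0,0,0],[0,0,0,0],[0,0,0,0],[0,0,0,0]]], jaw=0.09)

```text
clock: 78.0
tool_pos: [0.4141, 0.1651, 0.0614]
orientation: [-180.0, 0.0, -91.4]
force: [-2.3, 0.4, 5.4]
opening: 0.0118
gripper_force: 30.0
```

>>> send_rows(increments=[[[0.003,0,0,0],[0.008,0,0,0],[0.016,0,0,0],[0.027,-0.001,0,0],[0.041,-0.001,0,0],[0.058,-0.001,0,0],[0.078,-0.002,0,0],[0.1,-0.002,0,0],[0.124,-0.003,0,0],[0.149,-0.004,0,0],[0.174,-0.004,0,0],[0.2,-0.005,0,0]]])

```text
clock: 79.5
tool_pos: [0.4544, 0.1643, 0.0614]
orientation: [-180.0, 0.0, -91.4]
force: [-1.6, 2.0, 4.8]
opening: 0.0119
gripper_force: 30.0
```

>>> send_rows(increments=[[[0.026,-0.001,0,0],[0.052,-0.001,0,0],[0.078,-0.002,0,0],[0.104,-0.002,0,0],[0.13,-0.003,0,0],[0.156,-0.004,0,0],[0.182,-0.004,0,0],[0.208,-0.005,0,0],[0.234,-0.006,0,0],[0.26,-0.006,0,0],[0.286,-0.007,0,0],[0.312,-0.007,0,0]]])

```text
clock: 81.0
tool_pos: [0.5169, 0.163, 0.0614]
orientation: [-180.0, 0.0, -91.4]
force: [-2.3, 2.0, 5.2]
opening: 0.0118
gripper_force: 30.0
```

>>> send_rows(increments=[[[0.026,-0.001,0,0],[0.052,-0.001,0,0],[0.078,-0.002,0,0],[0.104,-0.002,0,0],[0.13,-0.003,0,0],[0.155,-0.004,0,0],[0.179,-0.004,0,0],[0.202,-0.005,0,0],[0.223,-0.005,0,0],[0.243,-0.006,0,0],[0.262,-0.006,0,0],[0.28,-0.007,0,0]]])

```text
clock: 82.5
tool_pos: [0.573, 0.1618, 0.0614]
orientation: [-180.0, 0.0, -91.4]
force: [-1.4, 3.3, 4.6]
opening: 0.0115
gripper_force: 30.0
```

>>> send_rows(increments=[[[0.016,0,0,0],[0.031,-0.001,0,0],[0.045,-0.001,0,0],[0.058,-0.001,0,0],[0.07,-0.002,0,0],[0.081,-0.002,0,0],[0.091,-0.002,0,0],[0.1,-0.002,0,0],[0.108,-0.002,0,0],[0.116,-0.002,0,0],[0.124,-0.003,0,0],[0.132,-0.003,0,0]]])

```text
clock: 84.0
tool_pos: [0.5994, 0.1613, 0.0614]
orientation: [-180.0, 0.0, -91.4]
force: [-2.0, 3.3, 4.8]
opening: 0.0117
gripper_force: 30.0
```

>>> send_rows(increments=[[[0.006,0,0,0],[0.012,0,0,0],[0.018,0,0,0],[0.024,0,0,0],[0.03,-0.001,0,0],[0.035,-0.001,0,0],[0.04,-0.001,0,0],[0.04,-0.001,0,0]]])

```text
clock: 85.0
tool_pos: [0.6075, 0.1612, 0.0614]
orientation: [-179.9, 0.0, -91.4]
force: [-1.9, 3.9, 4.8]
opening: 0.0116
gripper_force: 30.0
```

>>> send_rows(increments=[[[0.003,0,0,0],[0.006,0,0,0],[0.009,0,0,0],[0.012,0,0,0],[0.012,0,0,0]]])

```text
clock: 85.62
tool_pos: [0.6097, 0.1611, 0.0614]
orientation: [-179.9, 0.0, -91.4]
force: [-2.6, 4.6, 5.7]
opening: 0.0122
gripper_force: 30.0
```

>>> send_rows(increments=[[[0.003,0,0,0],[0.006,0,0,0],[0.009,0,0,0],[0.012,0,0,0],[0.012,0,0,0]]])

```text
clock: 86.25
tool_pos: [0.6121, 0.161, 0.0614]
orientation: [-180.0, 0.0, -91.4]
force: [-1.3, 4.1, 6.0]
opening: 0.0121
gripper_force: 30.0
```

>>> send_rows(increments=[[[0.003,0,0,0],[0.006,0,0,0],[0.009,0,0,0],[0.009,0,0,0]]])

```text
clock: 86.75
tool_pos: [0.6139, 0.161, 0.0614]
orientation: [-180.0, 0.0, -91.4]
force: [-1.0, 4.4, 4.8]
opening: 0.0118
gripper_force: 30.0
```

>>> send_rows(increments=[[[0.003,0,0,0],[0.006,0,0,0],[0.009,0,0,0],[0.012,0,0,0],[0.012,0,0,0]]])

```text
clock: 87.38
tool_pos: [0.6163, 0.1609, 0.0614]
orientation: [-180.0, 0.0, -91.4]
force: [-1.1, 4.1, 5.6]
opening: 0.0119
gripper_force: 30.0
```

>>> send_rows(increments=[[[0.003,0,0,0],[0.006,0,0,0],[0.009,0,0,0],[0.009,0,0,0]]])

```text
clock: 87.88
tool_pos: [0.618, 0.1609, 0.0614]
orientation: [-180.0, 0.0, -91.4]
force: [-2.2, 3.0, 6.0]
opening: 0.0116
gripper_force: 30.0
```

```bash
python3 - <<'E'
from rect import *
o=ctrl.get_obs();print(o['tool_pos'],o['force'])
c=ctrl.calibration('wrist');im=snap('wrist')
A=rectify('wrist',im,.57,.72,-.05,.35,.105,1800,c); cv2.imwrite('pics/w9.png',A[:,:,::-1])
E
```

```text
[0.61804492 0.16093097 0.06140978] [-2.18776368  3.04740847  5.96809919]
```

View pics/w9.png

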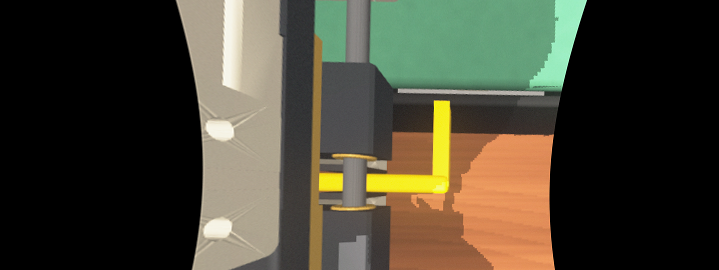

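A thin white gap remains at row 91, so I'll keep easing the drawer in.

>>> send_rows(increments=[[[0.003,0,0,0],[0.006,0,0,0],[0.009,0,0,0],[0.009,0,0,0]]])

```text
clock: 88.42
tool_pos: [0.6184, 0.1609, 0.0614]
orientation: [179.9, 0.0, -91.4]
force: [-7.7, 5.6, 10.2]
opening: 0.0117
gripper_force: 30.0
```

>>> send_rows(increments=[[[0.003,0,0,0],[0.006,0,0,0],[0.009,0,0,0],[0.009,0,0,0]]])

```text
clock: 88.92
tool_pos: [0.6184, 0.1609, 0.0614]
orientation: [179.8, -0.0, -91.4]
force: [-16.0, 6.3, 15.7]
opening: 0.0115
gripper_force: 30.0
```

>>> send_rows(increments=[[[0.003,0,0,0],[0.006,0,0,0],[0.006,0,0,0]]])

```text
clock: 89.3
tool_pos: [0.6184, 0.1608, 0.0614]
orientation: [179.6, -0.0, -91.4]
force: [-20.4, 7.9, 18.9]
opening: 0.0115
gripper_force: 30.0
```

The drawer is at its hard stop, and the stroke of 0.206 m matches the specification. I'll relax the push and let go.

>>> send_rows(increments=[[[-0.01,0,0,0],[-0.02,0,0,0],[-0.02,0,0,0]]])

```text
clock: 89.68
tool_pos: [0.6184, 0.1609, 0.0614]
orientation: [-180.0, 0.0, -91.4]
force: [-3.1, 4.3, 7.3]
opening: 0.0114
gripper_force: 30.0
```

>>> send_rows(increments=[[[0,0,0,0],[0,0,0,0],[0,0,0,0],[0,0,0,0],[0,0,0.1,0],[0,0,0.25,0],[0,0,0.45,0],[0,0,0.7,0],[0,0,0.9,0],[0,0,0.9,0]]], jaw=0.42)

```text
clock: 90.92
tool_pos: [0.6202, 0.161, 0.2454]
orientation: [-179.6, 0.2, -91.4]
force: [-0.0, 0.2, 0.2]
opening: 0.0369
gripper_force: 0.0
```

>>> send_rows(increments=[[[-0.1,0.1,0.1,0],[-0.25,0.25,0.1,0],[-0.4,0.4,0.1,0],[-0.5,0.6,0.1,0],[-0.5,0.8,0.1,0],[-0.5,0.9,0.1,0],[-0.5,0.9,0.1,0]]])

```text
clock: 91.8
tool_pos: [0.5182, 0.3412, 0.26]
orientation: [179.9, -0.1, -91.4]
force: [-0.0, -0.1, -0.2]
opening: 0.037
gripper_force: 0.0
```

```bash
python3 - <<'E'
from rect import *
im=snap('top'); A=rectify('top',im,.5,.8,-.1,.4,.089,1400)
cv2.imwrite('pics/t9.png',A[:,:,::-1])
for d in ctrl.spot_point('handle','top'): print(d['conf'],px2w('top',*d['pixel'],.08))
E
```

```text
0.79 [0.62142172 0.15723266 0.08      ]
0.37 [ 0.38099987 -0.00949175  0.08      ]
```

View pics/t9.png

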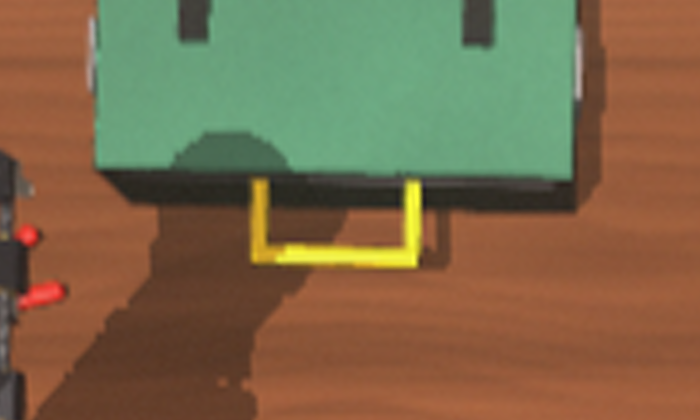

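The picture shows the drawer shut, with the handle (250-420, 180-265) close against the case and no gap.

```bash
python3 -c "
from plant import ctrl
print(ctrl.close_job())"
```

```text
the job is handed in; nothing more can be done
None
```

The job is handed in: three lamps stand in the left bay, three white blocks lie in the right bay, and the drawer is shut to its stop. One slip: my first grip on one lamp closed on its glass flare at about 26 N; I let go at once and carried all three by the neck at about 4 N.

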